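# Fit the axle of the pastry strip cutter

### The job

The pastry cutter's roller is back in its frame after washing but its axle is still parked in the keeper: draw the axle out and lay it down on the marble, clear of the keeper, letting go of it so that you can change your grip. Then push it through the eyes of both lugs and the roller between them until its square handle is fully home against the frame, and leave it there. Do not disturb the two biscuits, the icing nozzle or the sugar dredger.

Things in the scene. Friction and masses are not known exactly. Their poses are not given: they have to be found in the camera images.
- axle: Loose steel axle, 170 mm long, about 0.22 kg: square handle 24 x 24 x 60 mm, then from its flat end (shoulder) a round shaft 12 mm in diameter, 110 mm long, its last 10 mm tapering to 6 mm. y axis: from handle to tip. Origin: under the shoulder on the handle's underside, 12 mm below the centre line. It balances in the handle, so lies level with the shaft 6 mm off the marble.
- axle_tip (a point): Centre of the axle's tip, at the end of the shaft.
- axle_shoulder (a point): On the axle's centre line at the shoulder, where handle and shaft meet.
- axle_grip (a point): Centre of the axle's square handle, 30 mm behind the shoulder.
- keeper: Fixed steel pocket, 38 mm wide, 76 mm deep, 36 mm high, closed at sides, top and back, no floor. Origin: centre of its underside; its y axis points out of the mouth, 38 mm from the origin, 30 mm wide and 32 mm high. At the start the axle lies on the marble with its whole handle inside and the shaft sticking out of the mouth.
- frame: Fixed cutter frame, base 70 x 86 x 8 mm, origin centre of its underside. Two upright lugs, 44 mm wide, 64 mm high, 8 mm thick, at y -43 to -35 and +35 to +43 mm, each with a round eye 17 mm in diameter; the line through both eyes runs along y, 40 mm above the origin. White saddles between carry the roller. The axle may enter from either side; -y is the side nearer the keeper.
- eye_a (a point): Centre of the eye in the frame's lug on the -y side, on that lug's outer face, 40 mm above the marble.
- eye_b (a point): Centre of the eye in the frame's lug on the +y side, on that lug's outer face, 40 mm above the marble.
- roller: Loose white roller, 44 mm in diameter, 64 mm long, with five thin steel discs 62 mm across, about 0.3 kg, lying in the frame's saddles between the lugs. A bore 20 mm in diameter runs through it along its y axis, in line with the eyes. Origin: its middle, on the bore's centre line.
- biscuit_a: Flower-shaped sugared biscuit, 88 mm across, 10 mm thick, lying loose. Origin: centre of its underside. To be left alone.
- biscuit_b: A second flower-shaped biscuit, the same. To be left alone.
- nozzle: Steel icing nozzle standing loose on its wide end, 52 mm across, 75 mm high, origin under its centre. To be left alone.
- dredger: Round aluminium sugar dredger standing loose, 68 mm across, 114 mm high, origin under its centre. To be left alone.
Mind the look-alikes: they are no part of the job. Of the things like the axle, leave any that is turquoise; of the rest the smaller one is meant. What is shaped like the frame but orange is not meant.

How it is judged:
By the outcome, as a careful person would: the job done as asked, in the order asked, and still so for the second after the job is handed in, with the robot touching nothing.
It also fails if it takes over 61 s, if anything falls off the work surface, if the arm or the gripper's body presses on something with over 40 N, if the wrist force passes 120 N, or if a joint passes its speed limit or range.

### The arm

A 6-joint arm with a two-finger parallel gripper is mounted at the origin on the work surface. World frame = base frame: x ahead of the robot, y to its left, z up, the work surface at z = 0. Lengths are in mm, angles in rad, forces in N, time in s.
With the tool pointing down it reaches from about 300 to 775 mm from the base axis. Payload 14.6 kg.
Tool frame: the origin (TCP) lies on the centre line of the jaws, within the pads' length; the fingertips stand 19 mm ahead of it and the grasp point (between the pads) is the TCP (bot.tip_reach is the distance from the TCP to the fingertips, in mm); y points along the fingers, x is the direction in which the jaws open and shut, and the axes are right-handed (so a half turn about y gives the same grasp; the last joint's range is limited). The gripper opens to 85 mm and grips with 20 to 120 N. Pads are 22 mm wide; open, the fingers measure 114 mm over their backs; the gripper's body (76 mm by 85 mm) begins 54 mm behind the grasp point. The pads swing forward as they close: fully open they stand 13 mm farther back than shut.
Start: joints at [1.161, 0.3, 1.521, -0, 1.321, -0.067], TCP at [184.866, 517.99, 250.281] pointing down, gripper open.
Joint ranges: [-3.03, 3.03], [-0.79, 2.21], [0.23, 2.52], [-1.04, 4.18], [0, 3.07], [-2.55, 2.55]. Speed limits (rad/s): [2.22, 2.22, 2.57, 3.14, 3.14, 3.14].

### API

Orientations are given as a unit quaternion [w, x, y, z].
In Python, from rig import bot gives the robot as it stands. Calls block until the motion is done:
- bot.move_to(position, orientation): joint-space move of the TCP to a pose.
- bot.servo_line(position, attitude=None, speed=150, until_force=None): straight line of the TCP; attitude=None keeps the orientation; speed is the mean speed in mm/s. With until_force (N) it stops when the force on the tool has changed by that much, and returns True; else False.
- bot.move_joints(angles): joint-space move.
- bot.move_gripper(opening, grip_force=None): finger opening in mm; grip_force is the grip in N (None keeps the last); returns when the fingers have stopped.
- bot.dwell(seconds).
- bot.ik(position, orientation): joint angles nearest the present ones, or None.
- bot.read_state(): the state.
- bot.read_camera(name): name is "scene" or "top" or "wrist"; returns a dict with "image" (400x640x3 uint8, blue, green, red), "depth" (400x640 float32, mm along the optical axis (not along the pixel's ray), 0 where there is no reading), "fovy" (degrees; the focal length in pixels is half the picture's height over the tangent of half this angle, whatever the lens; pixels are square), "cx", "cy" (the principal point, pixels), "eye" and "attitude" of the camera in the world; the wrist camera has in their place "mount" (4x4, takes a point from camera to tool coordinates, whose origin is the TCP and whose axes are the tool frame's). Camera axes: x right, y down, z forward; pixel columns grow to the right and rows downward; lengths in mm; the calibration is good to about 2 mm. A picture is of the moment at which its call begins: read the wrist's pose just before it.
A pose or a line that the arm cannot do raises bot.MotionError and nothing moves.
- bot.finish_job(): hands the job in, once; it reports no verdict.
The state is a dict: "clock": time; "joint_positions": joint angles; "qvel": joint speeds; "effort": joint torques, N m; "ee_pos": TCP position; "tool_rot": TCP orientation; "ft_force": force on the tool from outside, world axes, zero at the start; "moment": the same for the moment, N m; "grip_width": finger opening in mm.
Only numpy, scipy, OpenCV 4.12 (cv2) and the standard library are available. Lean on these libraries where they do the work, as an engineer would, in place of code of your own. Each camera call takes 0.05 s, during which the arm holds its last target. There are 200 camera calls.

## Working session

There is one attempt and no reset: what is moved stays moved. The work goes in short steps, each a Python script; the robot and the scene stay as the last script left them, time stands still between calls to the robot, and variables do not carry over. Pictures are saved under pics/ and viewed, about 8 in all and at most 12, crops included, and the job is handed in when it is done.

```bash
ls; mkdir -p pics; cat > h.py <<'E'
import numpy as np, cv2
from rig import bot
from scipy.spatial.transform import Rotation as R
def q2R(q): return R.from_quat([q[1],q[2],q[3],q[0]]).as_matrix()
def R2q(M): q=R.from_matrix(M).as_quat(); return [q[3],q[0],q[1],q[2]]
def cam(name):
    s=bot.read_state(); c=bot.read_camera(name); f=200/np.tan(np.radians(c['fovy'])/2)
    if name=='wrist':
        T=np.array(c['mount']); Rt=q2R(s['tool_rot'])
        c['Rw']=Rt@T[:3,:3]; c['e']=Rt@T[:3,3]+np.array(s['ee_pos'])
    else:
        A=np.array(c['attitude']); c['Rw']=A if A.shape==(3,3) else q2R(A); c['e']=np.array(c['eye'])
    c['f']=f; return c
def plane(c,u,v,z):
    d=c['Rw']@np.array([(u-c['cx'])/c['f'],(v-c['cy'])/c['f'],1]); return c['e']+d*(z-c['e'][2])/d[2]
def cloud(c):
    v,u=np.mgrid[0:400,0:640]; D=c['depth']
    P=np.stack([(u-c['cx'])/c['f']*D,(v-c['cy'])/c['f']*D,D],-1)
    return P@c['Rw'].T+c['e']
E
python3 - <<'E'
from h import *
import pickle
for n in ['top','scene','wrist']:
    c=cam(n); cv2.imwrite(f'pics/{n}.png',c['image']); pickle.dump(c,open(n+'.pkl','wb'))
    print(n,c['e'],c['f'],c['cx'],c['cy'],c['Rw'].round(2).tolist())
print(bot.read_state())
E
```

```text
pics
top [ 401.55699136   28.56903288 1299.73830539] 514.8126384415867 327.4329794890019 198.00820395029214 [[0.03, -0.99, 0.12], [-1.0, -0.03, 0.01], [-0.0, -0.12, -0.99]]
scene [1402.1062597   838.95034569 1123.01530043] 496.7641993189396 321.2593989944868 201.98939263476484 [[-0.69, 0.49, -0.53], [0.72, 0.46, -0.52], [-0.01, -0.74, -0.67]]
wrist [115.49104918 541.33293662 373.14067056] 333.510767181157 319.2949586513517 201.03615966887634 [[0.34, 0.9, 0.27], [0.94, -0.32, -0.1], [-0.0, 0.29, -0.96]]
{'clock': 0.15, 'joint_positions': array([ 1.16137810e+00,  3.00361370e-01,  1.52139792e+00, -1.79469169e-05,
        1.32067995e+00, -6.66027867e-02]), 'qvel': array([ 0.00013216, -0.00266486, -0.00109063,  0.00080169, -0.00156207,
        0.00089432]), 'effort': array([ 1.06108979e-03, -5.43661952e+01, -3.61889291e+01, -9.27404449e-05,
        3.16383361e-03,  1.82982939e-05]), 'ee_pos': array([184.82854368, 517.86383346, 249.85898792]), 'tool_rot': array([-0.57779563,  0.57811769,  0.40713688, -0.40764164]), 'ft_force': array([ 0.2274673 , -0.41677547,  0.31550309]), 'moment': array([ 0.01845093,  0.02099697, -0.06554741]), 'grip_width': 85.50914116115045}
```

View pics/top.png

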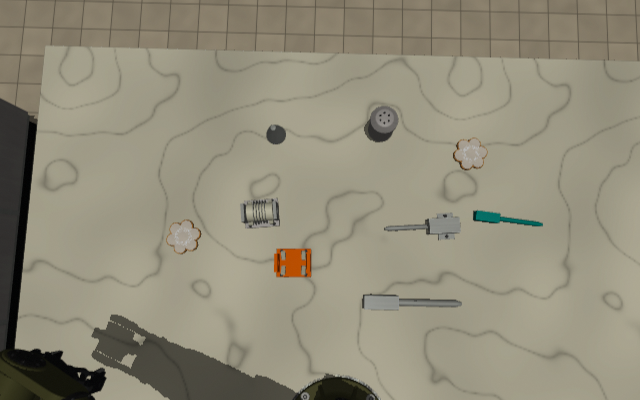

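View pics/scene.png

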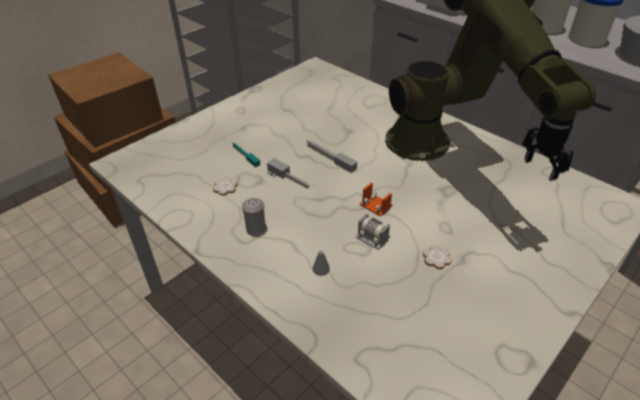

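Candidates like the axle are the turquoise one at (508,219), the large grey one at (410,302), and the small grey one in the keeper at (405,228). I choose the one in the keeper. Candidates like the frame are the grey/white one with the roller at (261,213) and the orange one at (293,263). I choose the grey/white one. Next I get coarse positions and a close crop.

```bash
python3 - <<'E'
from h import *
import pickle
c=pickle.load(open('top.pkl','rb'))
for n,(u,v,z) in dict(tip=(384,229,12),shaft=(425,228,12),keep=(444,226,36),keepback=(461,226,36),big=(410,302,12),framec=(261,213,60),fl=(241,213,64),fr=(280,213,64),orange=(293,263,30),noz=(276,134,40),dred=(382,120,100)).items(): print(n,plane(c,u,v,z).round(0))
P=cloud(c)
im=c['image']
a=cv2.resize(im[170:260,220:320],None,fx=4,fy=4,interpolation=2);b=cv2.resize(im[190:320,350:550],None,fx=4,fy=4,interpolation=2)
o=np.zeros((a.shape[0]+0,0,3))
cv2.imwrite('pics/crop.png',np.hstack([a,cv2.resize(b,(400,360))]) if True else 0)
E
```

```text
tip [ 488. -105.   12.]
shaft [ 494. -208.   12.]
keep [ 499. -250.   36.]
keepback [ 500. -292.   36.]
big [ 311. -172.   12.]
framec [515. 198.  60.]
fl [513. 245.  64.]
fr [516. 151.  64.]
orange [397. 118.  30.]
noz [717. 172.  40.]
dred [743. -87. 100.]
```

View pics/crop.png

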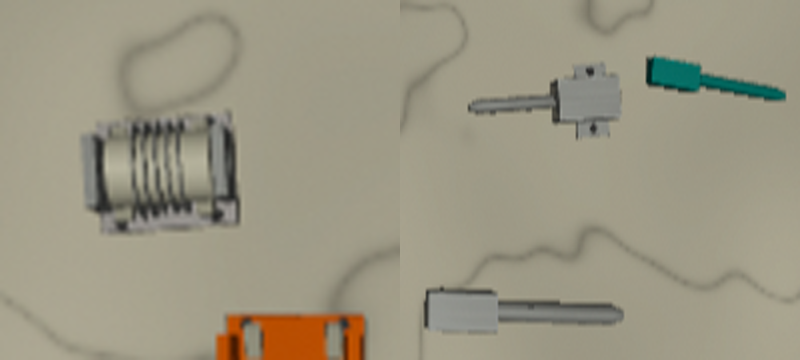

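```bash
cat >> h.py <<'E'
def down(yaw,s=1):
    # yaw: heading of axle (angle of its tip direction in world); jaws open across it
    x=s*np.array([np.sin(yaw),-np.cos(yaw),0]); y=np.array([0,0,-1.]); return R2q(np.c_[x,y,np.cross(x,y)])
E
python3 - <<'E'
from h import *
import pickle
for s in (1,-1):
    for p in [(515,198,200),(490,-150,180),(490,-100,25)]: print(s,np.round(bot.ik(p,down(np.pi/2,s)),2))
c=cam('wrist'); Rt=q2R(bot.read_state()['tool_rot']); print(c['mount'], Rt.round(2))
E
```

```text
1 [ 0.3   0.35  1.58 -0.    1.22  0.3 ]
1 [-0.37  0.29  1.71 -0.    1.14 -0.37]
1 [-0.27  0.51  1.83 -0.    0.8  -0.27]Traceback (most recent call last):
  File "<stdin>", line 4, in <module>
    return _wrapfunc(a, 'round', decimals=decimals, out=out)
    return _wrapit(obj, method, *args, **kwds)
    result = getattr(arr, method)(*args, **kwds)
TypeError: unsupported operand type(s) for *: 'NoneType' and 'float'
```

```bash
python3 - <<'E'
from h import *
import pickle
for n,p in dict(wf=(515,198,190),wa=(492,-150,170)).items():
    bot.move_to(p,down(np.pi/2)); bot.dwell(.15); c=cam('wrist'); pickle.dump(c,open(n+'.pkl','wb')); cv2.imwrite(f'pics/{n}.png',c['image'])
    P=cloud(c); print(c['e'], c['image'].shape)
print(bot.read_state()['clock'])
a=[cv2.imread(f'pics/{n}.png') for n in('wf','wa')]
cv2.imwrite('pics/w2.png',np.vstack([a[0][60:360],a[1][60:360]]))
E
```

```text
[514.18345467 270.74450193 313.52676054] (400, 640, 3)
[491.80827458 -77.12983022 293.43851553] (400, 640, 3)
3.5583
```

View pics/w2.png

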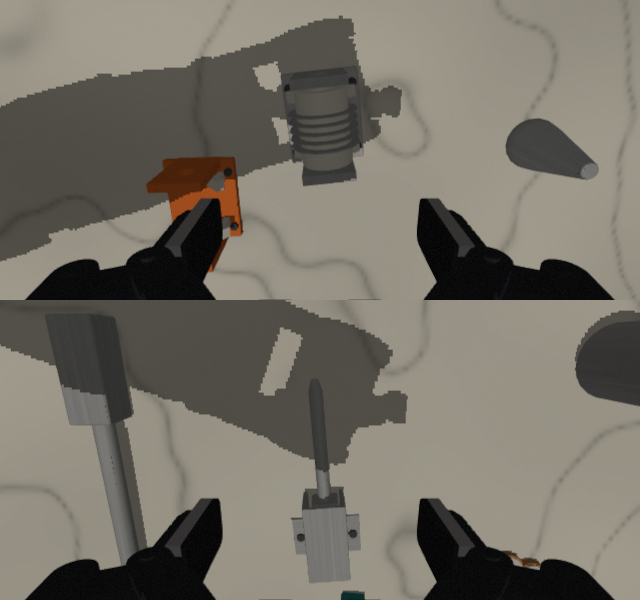

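The top half shows the frame with its roller centred near (322,125) of that half. The bottom half shows the shaft running from its tip at (316,140) to the keeper mouth at (323,255). Next I measure these from depth.

```bash
python3 - <<'E'
from h import *
import pickle
for n in('wf','wa','top'):
    c=pickle.load(open(n+'.pkl','rb')); P=cloud(c); X,Y,Z=P[...,0],P[...,1],P[...,2]; ok=c['depth']>0
    def rect(m,name):
        p=P[m&ok]; 
        if len(p)<5: print(n,name,len(p)); return
        (cx,cy),(w,h),a=cv2.minAreaRect(p[:,:2].astype(np.float32)); print(n,name,len(p),'c',round(cx,1),round(cy,1),'wh',round(w,1),round(h,1),'a',round(a,2),'z',np.median(p[:,2]).round(1),'med',np.median(p[:,:2],0).round(1))
    if n!='wa':
        fr=(abs(X-515)<60)&(abs(Y-198)<70)
        rect(fr&(Z>61)&(Z<67)&(Y<175),'lugA');rect(fr&(Z>61)&(Z<67)&(Y>220),'lugB');rect(fr&(Z>5)&(Z<10),'base')
        # roller ridge
        for y0 in range(160,240,10):
            m=fr&(abs(Y-y0)<3)&(Z>50)&ok
            if m.sum()>5: print(y0,m.sum(),'xmid',X[m].min().round(1),X[m].max().round(1),Z[m].max().round(1))
    if n!='wf':
        k=(abs(X-498)<45)&(Y<-195)&(Y>-310)
        rect(k&(Z>33)&(Z<39),'keeptop')
        s=(abs(X-490)<25)&(Y>-205)&(Y<-95)&(Z>8)&(Z<25)&ok
        rect(s,'shaft'); p=P[s]; 
        for y0 in range(-200,-95,15):
            q=p[abs(p[:,1]-y0)<5]
            if len(q): print(y0,len(q),'x',((q[:,0].min()+q[:,0].max())/2).round(1),np.ptp(q[:,0]).round(1),'z',q[:,2].max().round(1))
        print('ymax',p[:,1].max(), 'floor z',np.median(Z[(abs(X-540)<20)&(abs(Y+150)<30)&ok]))
E
```

```text
wf lugA 628 c 521.9 167.5 wh 43.8 15.8 a 5.75 z 63.8 med [522.1 164.8]
wf lugB 869 c 514.7 232.4 wh 44.2 26.3 a 6.07 z 63.6 med [514.8 240.2]
wf base 911 c 518.1 202.7 wh 70.1 86.1 a 6.28 z 7.8 med [541.1 214.9]
160 197 xmid 500.3 543.2 66.4
170 381 xmid 502.4 543.9 65.5
180 312 xmid 501.5 540.8 63.2
190 1950 xmid 455.0 575.0 240.1
200 2973 xmid 455.0 575.0 251.2
210 12772 xmid 455.0 575.0 260.1
220 496 xmid 496.5 542.8 265.1
230 384 xmid 495.0 533.8 62.9
wa keeptop 3174 c 498.3 -252.6 wh 38.0 77.1 a 4.65 z 35.9 med [ 498.  -249.5]
wa shaft 1452 c 491.5 -156.3 wh 12.0 97.7 a 4.71 z 16.7 med [ 491.6 -153.8]
-200 134 x 494.8 11.9 z 19.2
-185 143 x 493.9 11.7 z 19.7
-170 146 x 492.5 12.4 z 19.0
-155 152 x 491.6 12.2 z 18.9
-140 161 x 489.9 12.1 z 19.2
-125 164 x 489.1 11.9 z 19.2
-110 93 x 487.9 9.2 z 17.6
ymax -107.42960958048226 floor z 216.2427991819294
top lugA 54 c 523.8 167.5 wh 41.3 12.5 a 2.8 z 64.3 med [520.4 166.1]
top lugB 79 c 515.2 234.3 wh 41.8 26.2 a 4.6 z 64.3 med [516.3 240.4]
top base 227 c 514.6 197.9 wh 118.2 139.6 a 0.32 z 6.8 med [494.  198.9]
160 19 xmid 501.9 531.1 69.6
170 33 xmid 505.7 544.3 69.1
180 42 xmid 501.6 540.9 64.9
190 45 xmid 491.4 544.9 72.3
200 44 xmid 493.8 542.0 69.4
210 49 xmid 493.3 544.6 71.4
220 40 xmid 497.9 541.8 68.2
230 38 xmid 497.7 534.2 65.4
top keeptop 368 c 499.9 -250.7 wh 38.2 77.0 a 4.84 z 36.4 med [ 499.8 -250. ]
top shaft 187 c 498.4 -155.5 wh 22.6 97.3 a 4.73 z 17.0 med [ 493.  -157.4]
-200 19 x 495.9 10.1 z 22.4
-185 20 x 495.6 10.2 z 24.0
-170 17 x 500.2 20.6 z 21.4
-155 20 x 492.3 10.2 z 21.7
-140 19 x 491.8 10.2 z 21.6
-125 17 x 491.4 10.4 z 21.5
-110 14 x 489.8 8.2 z 18.6
ymax -107.52030735817625 floor z 0.5550554649435071
```

```bash
python3 - <<'E'
from h import *
import pickle
print(bot.tip_reach)
yaw=np.pi/2+.079; q=down(yaw); d=np.array([np.cos(yaw),np.sin(yaw),0])
g=np.array([491.2,-150,24.])
bot.move_gripper(50,60)
bot.move_to(g+[0,0,60],q)
print(bot.servo_line(g,speed=100,until_force=15))
bot.move_gripper(0,60); s=bot.read_state(); print(s['grip_width'],s['ft_force'],s['ee_pos'])
print(bot.servo_line(g+d*120,speed=90,until_force=40)); s=bot.read_state(); print(s['ft_force'],s['ee_pos'],s['grip_width'])
bot.move_gripper(50)
bot.servo_line(g+d*120+[0,0,60],speed=150)
p=g+d*70+[0,0,130]
bot.move_to(p,q); bot.dwell(.1)
c=cam('wrist'); pickle.dump(c,open('w3.pkl','wb')); cv2.imwrite('pics/w3.png',c['image']); print(bot.read_state()['clock'])
P=cloud(c)
m=(abs(P[...,0]-485)<35)&(P[...,1]>-190)&(P[...,1]<30)&(P[...,2]>8)&(P[...,2]<30)&(c['depth']>0)
t=P[m]; h=t[(t[:,2]>22)]; print(len(h),cv2.minAreaRect(h[:,:2].astype(np.float32)),np.median(h[:,2]))
sh=t[t[:,2]<20]; print(len(sh),cv2.minAreaRect(sh[:,:2].astype(np.float32)),sh[:,1].max())
for y0 in range(-160,30,15):
    k=t[abs(t[:,1]-y0)<5]
    if len(k): print(y0,len(k),((k[:,0].min()+k[:,0].max())/2).round(1),np.ptp(k[:,0]).round(1),k[:,2].max().round(1))
E
```

```text
19.0
False
9.740220692301829 [0.63033306 1.16147748 1.89549443] [ 491.43156279 -150.0366229    24.28588477]
False
[0.17038653 4.20401413 2.93760671] [481.70115469 -30.30415396  23.97723146] 9.42592781222226
8.7083
1914 ((489.0815734863281, -127.43413543701172), (23.830326080322266, 60.986080169677734), 4.715681076049805) 23.847711905559223
2207 ((483.07672119140625, -43.25010681152344), (23.47049331665039, 110.67439270019531), 3.9344613552093506) 12.034173329787752
-160 58 490.6 22.4 24.6
-145 303 490.4 24.0 25.8
-130 317 489.5 24.1 25.4
-115 330 488.3 23.7 25.7
-100 433 486.8 23.9 25.8
-85 177 485.9 12.2 18.8
-70 184 484.7 12.0 18.8
-55 191 483.5 11.8 19.1
-40 196 482.3 11.7 19.5
-25 206 480.7 12.4 19.1
-10 225 479.6 12.1 19.4
5 189 478.7 11.3 18.8
```

View pics/w3.png

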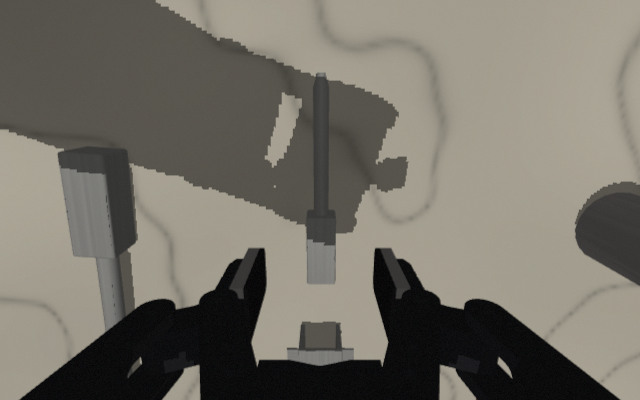

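The axle lies free, tip at (320,75), handle at (321,245), with the keeper well behind it at (320,340). Next I regrip the handle, lift, and look from just short of the eye.

```bash
python3 - <<'E'
from h import *
import pickle
yaw=np.pi/2+.081; q=down(yaw)
g=np.array([489.1,-127.4,24.])
bot.move_to(g+[0,0,50],q)
print(bot.servo_line(g,speed=80,until_force=15))
bot.move_gripper(0,100); s=bot.read_state(); print(s['grip_width'],s['ft_force'],s['ee_pos'])
bot.servo_line(g+[0,0,90],speed=120)
y2=np.pi/2+.108; q2=down(y2); d=np.array([np.cos(y2),np.sin(y2),0]); eye=np.array([522.8,160,40])
pre=eye-d*158+[0,0,12]
bot.move_to(pre+[0,0,50],q2); bot.servo_line(pre,speed=100); bot.dwell(.2)
c=cam('wrist'); pickle.dump(c,open('w4.pkl','wb')); cv2.imwrite('pics/w4.png',c['image']); s=bot.read_state(); print(s['clock'],s['ee_pos'],pre,s['grip_width'])
P=cloud(c); ok=c['depth']>0
# coordinates along/lateral rel. to eye
D=P-eye; al=D@d; la=D@np.array([d[1],-d[0],0]); Z=P[...,2]
for a in range(-120,-8,10):
    m=ok&(abs(al-a)<4)&(abs(la)<18)&(Z>25)&(Z<56)
    if m.sum(): print(a,m.sum(),'lat',((la[m].min()+la[m].max())/2).round(1),np.ptp(la[m]).round(1),'ztop',np.percentile(Z[m],98).round(1))
m=ok&(abs(la)<8)&(Z>30)&(Z<50)&(al<-3); print('tip al',al[m].max())
for nm,lo,hi in(('lugA',-10,12),('lugB',70,92)):
    m=ok&(al>lo)&(al<hi)&(Z>60.5)&(Z<66)&(abs(la)<35)
    if m.sum(): print(nm,m.sum(),'lat',la[m].min().round(1),la[m].max().round(1),'al',al[m].min().round(1),al[m].max().round(1),Z[m].mean())
E
```

```text
False
21.686590493819008 [-1.56189261  1.3554519   8.41969249] [ 489.51260788 -127.49323211   24.86524263]
12.725 [540.05352895   2.88767724  52.52439941] [539.83084692   2.92056069  52.        ] 21.51574429331689
-120 535 lat -0.1 11.4 ztop 46.3
-110 578 lat -0.1 12.0 ztop 46.2
-100 618 lat -0.1 11.8 ztop 46.4
-90 657 lat -0.1 11.6 ztop 46.5
-80 711 lat -0.0 12.0 ztop 46.3
-70 758 lat -0.0 11.8 ztop 46.3
-60 791 lat -0.0 11.5 ztop 46.3
-50 201 lat 0.2 11.7 ztop 46.2
tip al -50.87818342308758
```

View pics/w4.png

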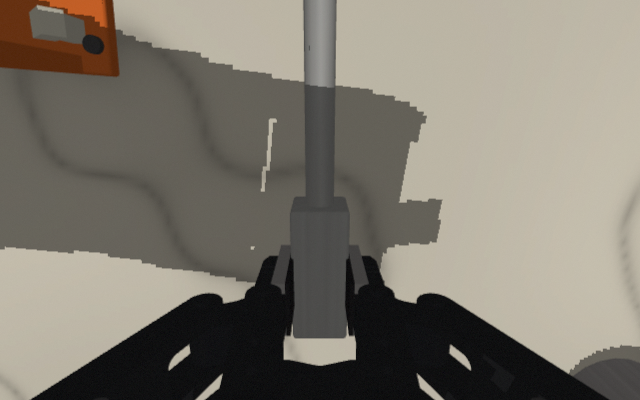

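Axle level at z≈40 and aligned with the eye line to about 0.2 mm; the lug is out of the picture's top. Next I insert it under a force guard.

```bash
python3 - <<'E'
from h import *
y2=np.pi/2+.108; d=np.array([np.cos(y2),np.sin(y2),0]); eye=np.array([522.8,160,40])
pre=eye-d*158+[-.2,0,11.8]
def st(t):
    s=bot.read_state(); print(t,round(s['clock'],2),'adv',((s['ee_pos']-pre)@d).round(1),s['ee_pos'].round(1),s['ft_force'].round(1),s['grip_width'].round(1)); return s
for a,v in((30,50),(60,50),(120,50),(136,18)):
    hit=bot.servo_line(pre+d*a,speed=v,until_force=15 if a<130 else 22); st((a,hit))
    if hit: break
E
```

```text
Traceback (most recent call last):
AttributeError: 'float' object has no attribute 'round'
```

```bash
python3 - <<'E'
from h import *
y2=np.pi/2+.108; d=np.array([np.cos(y2),np.sin(y2),0]); eye=np.array([522.8,160,40])
pre=eye-d*158+[-.2,0,11.8]
def st(t):
    s=bot.read_state(); print(t,round(s['clock'],2),'adv',round((s['ee_pos']-pre)@d,1),s['ee_pos'].round(1),s['ft_force'].round(1),round(s['grip_width'],1)); return s
st('now')
for a,v in((60,50),(120,50),(136,18)):
    hit=bot.servo_line(pre+d*a,speed=v,until_force=15 if a<130 else 22); st((a,hit))
    if hit: break
E
```

```text
now 13.47 adv 30.0 [536.4  32.7  51.8] [ 0.6 -0.4 -3.3] 22.1
(60, False) 14.22 adv 60.0 [533.2  62.6  51.8] [-0.1  0.7 -2.8] 21.7
(120, False) 15.57 adv 119.8 [526.7 122.   51.8] [ 0.   0.5 -2.8] 21.3
(136, True) 16.14 adv 127.9 [525.6 130.   51.4] [ 1.3 -3.3 -2.1] 21.9
```

```bash
python3 - <<'E'
from h import *
import pickle
y2=np.pi/2+.108; d=np.array([np.cos(y2),np.sin(y2),0]); eye=np.array([522.8,160,40])
pre=eye-d*158+[-.2,0,11.8]
def st(t):
    s=bot.read_state(); print(t,round(s['clock'],2),'adv',round((s['ee_pos']-pre)@d,1),s['ee_pos'].round(1),s['ft_force'].round(1),round(s['grip_width'],1)); return s
print(bot.servo_line(pre+d*128.5+[0,0,-2.3],speed=15,until_force=20)); st('low')
bot.move_gripper(34); st('open'); bot.move_gripper(50)
p=np.array(bot.read_state()['ee_pos'])
bot.servo_line(p+[0,0,70],speed=120)
bot.move_to(eye-d*75+[0,0,170],down(y2)); bot.dwell(.2)
c=cam('wrist'); pickle.dump(c,open('w5.pkl','wb')); cv2.imwrite('pics/w5.png',c['image']); st('look')
P=cloud(c); ok=c['depth']>0; D=P-eye; al=D@d; la=D@np.array([d[1],-d[0],0]); Z=P[...,2]
for a in range(-64,40,4):
    m=ok&(abs(al-a)<2)&(abs(la)<16)&(Z>30)&(Z<75)
    if m.sum(): print(a,m.sum(),'lat',((la[m].min()+la[m].max())/2).round(1),np.ptp(la[m]).round(1),'ztop',np.percentile(Z[m],95).round(1))
m=ok&(abs(la)<8)&(Z>44)&(Z<56)&(al<3); print('shoulder al',np.percentile(al[m],[0,1,99,100]))
m=ok&(Z>61.5)&(Z<66)&(abs(la)<22)&(al<15); print('lug al',al[m].min())
m=ok&(abs(la)<9)&(Z>28)&(Z<55)&(al>87); print('tip', m.sum(), al[m].max() if m.any() else 0)
E
```

```text
False
low 16.41 adv 127.9 [526.1 130.1  50. ] [-0.4 -8.6  4.7] 22.2
open 16.68 adv 128.8 [525.8 130.9  49.6] [-0.   0.3  0.7] 34.1
look 18.46 adv 83.3 [530.5  85.8 208.8] [-0.6  0.3  0. ] 50.1
-60 87 lat 0.2 22.8 ztop 46.3
-56 132 lat 0.1 22.7 ztop 46.4
-52 109 lat 0.2 22.5 ztop 46.6
-48 136 lat 0.6 23.4 ztop 47.1
-44 115 lat 0.6 23.3 ztop 47.3
-40 137 lat 0.6 23.1 ztop 47.5
-36 141 lat 0.2 23.8 ztop 48.0
-32 138 lat 0.1 23.7 ztop 48.1
-28 124 lat 0.2 23.7 ztop 48.6
-24 144 lat 0.1 23.5 ztop 48.6
-20 144 lat 0.1 23.4 ztop 49.1
-16 143 lat 0.1 23.3 ztop 49.1
-12 144 lat 0.1 23.2 ztop 49.4
-8 144 lat 0.1 23.0 ztop 49.7
-4 144 lat 0.1 23.0 ztop 49.9
0 215 lat -0.1 31.4 ztop 64.7
4 208 lat -0.3 31.4 ztop 65.0
8 194 lat -0.3 31.4 ztop 65.0
12 234 lat 0.1 31.6 ztop 62.2
16 235 lat 0.1 31.2 ztop 62.2
20 219 lat 0.1 31.0 ztop 62.0
24 231 lat 0.1 31.0 ztop 62.3
28 240 lat -0.1 31.5 ztop 68.9
32 243 lat -0.3 31.3 ztop 62.3
36 240 lat 0.0 31.8 ztop 68.8
shoulder al [-61.41844387 -60.29455497  -1.85172166  -1.04901418]
lug al 0.27750468139988993
tip 0 0
```

View pics/w5.png

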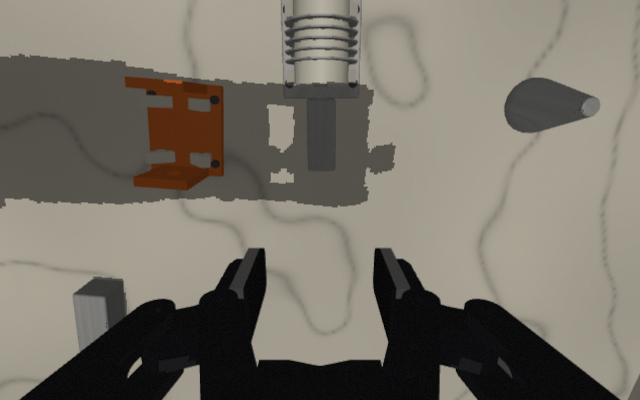

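The handle at (321,135) sits against the lug at (320,92), tilted only by the eye clearance. As insurance I give a gentle nudge on its rear end, then a last check.

```bash
python3 - <<'E'
from h import *
y2=np.pi/2+.108; d=np.array([np.cos(y2),np.sin(y2),0]); eye=np.array([522.8,160,40]); q=down(y2)
bot.move_gripper(0,40)
p=eye-d*100+[0,0,10]
bot.move_to(p+[0,0,60],q); bot.servo_line(p,speed=120)
print(bot.servo_line(p+d*32,speed=25,until_force=12)); s=bot.read_state(); print((s['ee_pos']-eye)@d,s['ft_force'])
bot.servo_line(p-d*10,speed=100); bot.servo_line(p-d*10+[0,0,110],speed=150)
bot.move_to(eye-d*20+[0,0,170],q); bot.dwell(.2)
c=cam('wrist'); t=cam('top'); w=cam('scene')
cv2.imwrite('pics/fin.png',np.vstack([c['image'][:280],t['image'][60:330]]))
P=cloud(c); ok=c['depth']>0; D=P-eye; al=D@d; la=D@np.array([d[1],-d[0],0]); Z=P[...,2]
m=ok&(abs(la)<8)&(Z>44)&(Z<56)&(al<3); print('handle al',np.percentile(al[m],[0,1,99,100]))
m=ok&(Z>61.5)&(Z<66)&(abs(la)<22)&(al<15); print('lug al',al[m].min())
m=ok&(abs(la)<9)&(Z>28)&(Z<60)&(al>88)&(al<140); print('tip', m.sum(), al[m].max() if m.any() else 0)
print(bot.read_state()['clock'])
E
```

```text
True
-70.74974527230214 [-0.44503396 -4.35827801  2.23137804]
handle al [-61.28437815 -60.19055449  -3.43980215  -3.07922545]
lug al 0.08980641129086032
tip 391 108.94318841145449
23.5167
```

View pics/fin.png

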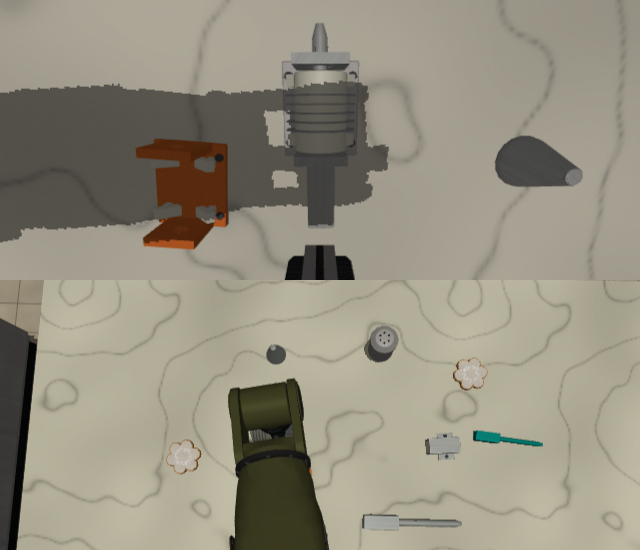

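```bash
python3 -c "
from rig import bot
bot.finish_job()"
```

```text
the job is handed in; nothing more can be done
```

The axle is in the frame with its handle home against the lug, and I handed the job in at about 23.5 s of the 61 s allowed.

- **Drawing out:** I gripped the axle by its shaft, drew it 120 mm out of the keeper, and let go of it flat on the marble, clear of the keeper.
- **Insertion:** I regripped it by the handle and pushed it in from the −y side through both eyes and the roller. Contact came at 127.9 mm of travel against 128 mm expected. After letting go I nudged the back of the handle, about 12 N.
- **Fit at the end:** The tip stands about 109 mm past the −y lug's outer face, against 110 mm nominal. The back of the handle is about 61 mm before that face, against 60 mm nominal. The handle droops about 3.7° within the clearance of the eyes, so its shoulder should touch the lug with its lower edge. I could not see that contact directly.
- **Everything else:** In the last pictures the biscuits, nozzle, dredger and look-alikes look unmoved. I judged this by eye and did not measure it. The gripper was clear of everything.

No check failed. One script stopped on a printing error after the first 30 mm of the insertion, and I carried on from there.

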